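# Put the carving chisels back in their foam tray

### The job

Put the four chisels that lie on the stone panel back in the tool tray: each in the foam cut-out of its own shape, working end to the matching end, lying flat at the bottom of the cut-out. Leave the mallet and the brush where they are.

Things in the scene. Friction and masses are not known exactly. Their poses are not given: they have to be found in the camera images.
- bolster_mid (a point): Loose wide chisel (bolster) of dark steel, 183 mm long: round 13 mm shank x -95 to -40 mm, straight body 20 mm wide, 16 high, x -40 to +28, then a blade flaring to 58 mm wide, edge at x +88. 0.42 kg. Starts flat on the stone panel among the others, in any order. Origin: grip point on the body, half-way up, 8 mm above its underside; x to the working end, z up.
- claw_mid (a point): Loose claw chisel of dark steel, 182 mm long: round 13 mm shank x -100 to -42 mm, straight body 18 mm wide, 16 high, x -42 to +30, then a 36 mm wide blade with five teeth, tips at x +82. 0.34 kg. Starts flat on the stone panel among the others, in any order. Origin: grip point on the body, half-way up, 8 mm above its underside; x to the working end, z up.
- point_mid (a point): Loose point chisel of dark steel, 207 mm long: round 13 mm shank x -90 to -36 mm, straight body 16 mm wide, 16 high, x -36 to +52, then a long taper to a 3 mm point at x +117. 0.33 kg. Starts flat on the stone panel among the others, in any order. Origin: grip point on the body, half-way up, 8 mm above its underside; x to the working end, z up.
- pitcher_mid (a point): Loose pitching tool of dark steel, short and stout, no thin shank, 150 mm long: struck end x -78 mm, straight body 24 mm wide, 20 high, x -60 to +35, then a thick 42 mm wide blunt blade to x +72. 0.55 kg. Starts flat on the stone panel among the others, in any order. Origin: grip point on the body, half-way up, 10 mm above its underside; x to the working end, z up.
- bolster_slot (a point): Cut-out for the wide chisel: narrow at the shank end, 72 mm wide at its +x end. In one of four fixed foam blocks (260 x 96 mm), 13 mm deep, 7 mm clear round the tool; a 18 mm deep finger channel, 50 mm long in x, crosses it at the grip point. Origin: where the tool's grip point lies when home, 8 mm above the cut-out floor; x to the end for the working end, z up.
- claw_slot (a point): Cut-out for the claw chisel: narrow at the shank end, 50 mm wide at its +x end. In a fixed foam block, 13 mm deep, 7 mm clear round the tool; a 18 mm deep finger channel, 50 mm long in x, crosses it at the grip point. Origin: where the tool's grip point lies when home, 8 mm above the cut-out floor; x to the end for the working end, z up.
- point_slot (a point): Cut-out for the point chisel: the longest and most slender (221 mm), 30 mm wide, 18 mm at its +x end. In a fixed foam block, 13 mm deep, 7 mm clear round the tool; a 18 mm deep finger channel, 50 mm long in x, crosses it at the grip point. Origin: where the tool's grip point lies when home, 8 mm above the cut-out floor; x to the end for the working end, z up.
- pitcher_slot (a point): Cut-out for the pitching tool: the shortest (164 mm), 38 mm wide, 56 mm at its +x end. In a fixed foam block, 13 mm deep, 7 mm clear round the tool; a 18 mm deep finger channel, 50 mm long in x, crosses it at the grip point. Origin: where the tool's grip point lies when home, 10 mm above the cut-out floor; x to the end for the working end, z up.
- mallet: Round mason's mallet, white nylon head 68 mm across, wooden handle, 150 mm tall, standing head down on the stone panel (45 mm thick) beyond the chisels. Not part of the job. Origin: centre of its underside.
- brush: Dusting brush lying on the bench beyond the tool tray (tray rim 35 mm, foam top 32 mm above the bench, black foam, blue cut-out floors). Not part of the job. Origin: under it, x along it.
Mind the look-alikes: they are no part of the job. Leave any orange look-alike of the part that bears pitcher_mid alone.

How it is judged:
At the end, for the whole second after the job is handed in: Each of the four chisels lies in its own cut-out: grip point within 12 mm of the cut-out's in plan, no more than 4 mm higher than when home, tilted less than 0.03 rad and in line within 0.12 rad. The mallet and the brush are within 30 mm of where they began (horizontal distance between bolster_mid and bolster_slot below 0.012 m and z of bolster_mid in the frame of bolster_slot below 0.004 m and angle between each of bolster_mid, claw_mid, point_mid, pitcher_mid's own z axis and vertical below 0.03 rad and angle between the x axis of bolster_mid and the x axis of bolster_slot, either way round below 0.12 rad and horizontal distance between claw_mid and claw_slot below 0.012 m and z of claw_mid in the frame of claw_slot below 0.004 m and angle between the x axis of claw_mid and the x axis of claw_slot, either way round below 0.12 rad and horizontal distance between point_mid and point_slot below 0.012 m and z of point_mid in the frame of point_slot below 0.004 m and angle between the x axis of point_mid and the x axis of point_slot, either way round below 0.12 rad and horizontal distance between pitcher_mid and pitcher_slot below 0.012 m and z of pitcher_mid in the frame of pitcher_slot below 0.004 m and angle between the x axis of pitcher_mid and the x axis of pitcher_slot, either way round below 0.12 rad and distance of each of mallet, brush from where it was at the start of the episode below 0.03 m); the robot touches nothing.
It fails at once if the mallet was disturbed (distance of mallet from where it was at the start of the episode above 0.03 m).
It fails at once if the brush was disturbed (distance of brush from where it was at the start of the episode above 0.03 m).
It also fails if it takes over 115 s, if anything falls off the work surface, if the arm or the gripper's body presses on something with over 40 N, if the wrist force passes 120 N, or if a joint passes its speed limit or range.

### The arm

A 6-joint arm with a two-finger parallel gripper is mounted at the origin on the work surface. World frame = base frame: x ahead of the robot, y to its left, z up, the work surface at z = 0. Lengths are in m, angles in rad, forces in N, time in s.
With the tool pointing down it reaches from about 0.35 to 0.85 m from the base axis. Payload 8.1 kg.
Tool frame: the origin (TCP) lies at the very end of the fingers, on their centre line; the grasp point (between the pads) lies 19 mm behind it; z points along the fingers, y is the line along which they close (so a half turn about z gives the same grasp; the last joint's range is limited). The gripper opens to 85 mm and grips with 20 to 120 N. Pads are 22 mm wide; open, the fingers measure 114 mm over their backs; the gripper's body (76 mm by 85 mm) begins 54 mm behind the grasp point. The pads swing forward as they close: fully open they stand 13 mm farther back than shut.
Start: joints at [-1.305, 0.13, 1.488, -0, 1.523, -0.085], TCP at [0.206, -0.563, 0.231] pointing down, gripper open.
Joint ranges: [-2.96, 2.96], [-0.89, 2.26], [0.02, 2.5], [-1.34, 4.48], [0, 2.73], [-2.66, 2.66]. Speed limits (rad/s): [2.39, 2.39, 2.79, 3.14, 3.14, 3.14].

### API

Orientations are given as a unit quaternion [x, y, z, w].
In Python, from bench import reach, move_l, movej, gripper_open, close, hold, inverse_kinematics, get_state, capture, MotionError, sign_off gives the robot as it stands. Calls block until the motion is done:
- reach(position, orientation): joint-space move of the TCP to a pose.
- move_l(position, rot=None, rate=0.15, until_force=None): straight line of the TCP; rot=None keeps the orientation; rate is the mean speed in m/s. With until_force (N) it stops when the force on the tool has changed by that much, and returns True; else False.
- movej(angles): joint-space move.
- gripper_open() and close(grip_force=None): open the fingers fully, or close them until they stop; grip_force is the grip in N (None keeps the last).
- hold(seconds).
- inverse_kinematics(position, orientation): joint angles nearest the present ones, or None.
- get_state(): the state.
- capture(name): name is "side" or "top" or "wrist"; returns a dict with "image" (384x512x3 uint8, red, green, blue), "fx", "fy", "cx", "cy" (pixels), "pose" (4x4, takes a point from camera to world coordinates); the wrist camera has in their place "tool_from_camera" (4x4, takes a point from camera to tool coordinates, whose origin is the TCP and whose axes are the flange's). Camera axes: x right, y down, z forward; pixel columns grow to the right and rows downward; lengths in m; the calibration is good to about 2 mm. A picture is of the moment at which its call begins: read the wrist's pose just before it. There is no depth.
A pose or a line that the arm cannot do raises MotionError and nothing moves.
- sign_off(): hands the job in; it is judged then, once.
The state is a dict: "time_s": time; "joint_pos": joint angles; "joint_vel": joint speeds; "joint_efforts": joint torques, N m; "tool_pos": TCP position; "tcp_rot": TCP orientation; "wrist_force": force on the tool from outside, world axes, zero at the start; "torque": the same for the moment, N m; "width": finger opening in m; "finger_force": force on a finger pad.
Only numpy, scipy, OpenCV 4.12 (cv2) and the standard library are available. Lean on these libraries where they do the work, as an engineer would, in place of code of your own. Each camera call takes 0.05 s, during which the arm holds its last target. There are 200 camera calls.

## Working session

There is one attempt and no reset: what is moved stays moved. The work goes in short steps, each a Python script; the robot and the scene stay as the last script left them, time stands still between calls to the robot, and variables do not carry over. Pictures are saved under pics/ and viewed, at most 14 in all, crops included, and the job is handed in when it is done.

```bash
ls; mkdir -p pics; python3 - <<'E'
from bench import *
import cv2,numpy as np
for n in("top","side"):
    c=capture(n); cv2.imwrite(f"pics/{n}0.png",c["image"][...,::-1]); np.savez(f"{n}.npz",**c)
    print(n,c["fx"],c["fy"],c["cx"],c["cy"],np.round(c["pose"],3).tolist())
print(get_state())
E
```

```text
pics
top 426.7513294742988 426.7513294742988 255.25613898380104 190.8509163043896 [[0.013, -0.997, 0.07, 0.389], [-1.0, -0.012, 0.021, -0.01], [-0.021, -0.07, -0.997, 1.248], [0.0, 0.0, 0.0, 1.0]]
side 363.80193085210493 363.80193085210493 252.76504877000895 186.8380443561471 [[-0.959, -0.146, 0.244, 0.18], [-0.284, 0.506, -0.814, 0.926], [-0.005, -0.85, -0.527, 0.639], [0.0, 0.0, 0.0, 1.0]]
{'time_s': 0.1, 'joint_pos': array([-1.30542271e+00,  1.31098146e-01,  1.48917332e+00,  5.95062799e-06,
        1.52301448e+00, -8.53959944e-02]), 'joint_vel': array([ 0.00101337, -0.00246373, -0.00235085, -0.0011579 , -0.00176973,
        0.00010675]), 'joint_efforts': array([ 8.42522004e-04, -5.70954537e+01, -5.01939332e+01, -9.25722048e-06,
        8.17513210e-03,  8.31296666e-05]), 'tool_pos': array([ 0.20606582, -0.56297072,  0.23034026]), 'tcp_rot': array([ 9.84659140e-01,  1.74486850e-01, -7.31258152e-05, -8.43484061e-04]), 'wrist_force': array([ 0.12461399, -0.03146175, -0.2150389 ]), 'torque': array([-0.00875845, -0.00280626,  0.04125348]), 'finger_force': 0.0, 'width': 0.08529122132276272}
```

View pics/top0.png

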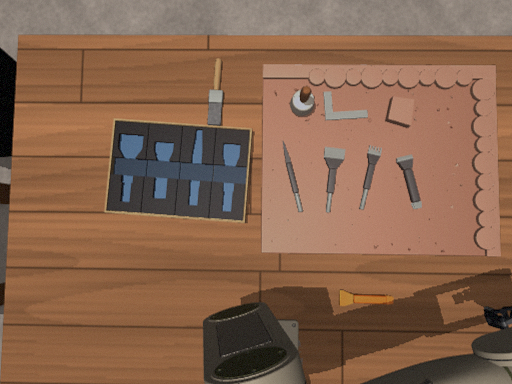

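View pics/side0.png

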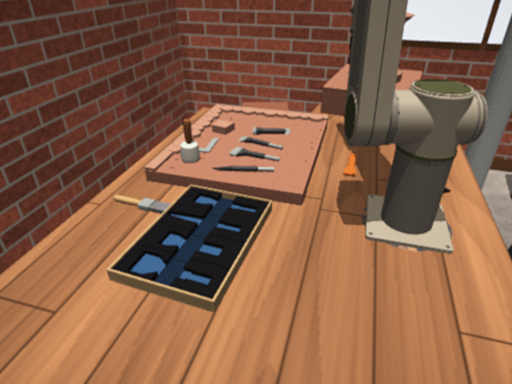

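The top view shows the tray at (107-252, 120-221), with the bolster slot at column 132, the short pitcher slot at 163, the point slot at 197 and the claw slot at 231. All their working ends point up, which is +x.

What could be taken for each chisel:
- **Point:** (292,176), the slender one.
- **Bolster:** (332,178), with the widest blade.
- **Claw:** (370,178), the toothed one.
- **Pitcher:** dark steel at (410,181). The orange look-alike at (365,298), down on the bench, is excluded.
- **Not tools:** the steel square at (345,108) and the stone block at (401,111).

Next I'll take close rectified views with the wrist camera.

```bash
cat > h.py <<'E'
from bench import *
import cv2,numpy as np
from scipy.spatial.transform import Rotation as R
def cam(n):
    s=get_state(); c=capture(n)
    if n=="wrist":
        T=np.eye(4);T[:3,:3]=R.from_quat(s["tcp_rot"]).as_matrix();T[:3,3]=s["tool_pos"];P=T@c["tool_from_camera"]
    else:P=np.array(c["pose"])
    return c,P
def pix2w(c,P,u,v,z):
    d=P[:3,:3]@[(u-c["cx"])/c["fx"],(v-c["cy"])/c["fy"],1]
    return (P[:3,3]+d*(z-P[2,3])/d[2])[:2]
def ortho(c,P,x0,y0,w,h,z,s):
    """image with up=+x, left=+y; pixel(u,v)-> x=x0-v*s, y=y0-u*s ; w,h pixels"""
    K=np.array([[c["fx"],0,c["cx"]],[0,c["fy"],c["cy"]],[0,0,1]])
    W=np.array([[0,-s,x0],[-s,0,y0],[0,0,z],[0,0,1]],float)
    H=K@(np.linalg.inv(P)[:3])@W
    return cv2.warpPerspective(c["image"][...,::-1],H,(w,h),flags=cv2.INTER_LINEAR|cv2.WARP_INVERSE_MAP)
DOWN=[1,0,0,0]
def yaw(a): return (R.from_euler('z',a)*R.from_quat(DOWN)).as_quat()
E
python3 - <<'E'
from h import *
c=dict(np.load("top.npz"));P=c["pose"]
for n,u,v,z in[("point",292,176,.053),("bol",332,178,.053),("claw",370,178,.053),("pit",410,181,.055),("tray1",107,120,.03),("tray2",252,221,.03),("mallet",303,102,.05),("panel",262,254,.045),("panel",262,66,.045)]:
    print(n,np.round(pix2w(c,P,float(u),float(v),z),3))
print(np.round(capture("wrist")["tool_from_camera"],3).tolist())
for xy,z in[((.36,-.24),.40),((.36,.21),.40)]:
    print(inverse_kinematics([*xy,z],DOWN))
E
```

```text
point [ 0.515 -0.087]
bol [ 0.511 -0.2  ]
claw [ 0.512 -0.305]
pit [ 0.504 -0.416]
tray1 [0.676 0.451]
tray2 [0.387 0.024]
mallet [ 0.728 -0.117]
panel [ 0.296 -0.006]
panel [0.834 0.001]
[[0.001, -0.962, -0.275, 0.069], [1.0, 0.001, 0.001, 0.0], [-0.0, -0.275, 0.962, -0.142], [0.0, 0.0, 0.0, 1.0]]
[-7.06616585e-01 -3.27252400e-01  1.61175191e+00 -4.44089210e-16
  1.85709315e+00  8.64179741e-01]
[ 4.04914776e-01 -3.70539245e-01  1.64506839e+00 -4.44089210e-16
  1.86706351e+00  1.97571110e+00]
```

```bash
python3 - <<'E'
from h import *
reach([.57,-.25,.40],DOWN); c,P=cam("wrist"); cv2.imwrite("pics/wraw.png",c["image"][...,::-1]); np.savez("w1.npz",P_=P,**c)
cv2.imwrite("pics/tools.png",ortho(c,P,.64,-.03,800,480,.055,.00055))
reach([.57,.23,.40],DOWN); c,P=cam("wrist"); np.savez("w2.npz",P_=P,**c)
cv2.imwrite("pics/tray.png",ortho(c,P,.69,.46,800,580,.019,.00055))
print(get_state()["time_s"],get_state()["joint_pos"])
E
```

```text
3.85 [ 2.98208508e-01  1.68560762e-01  1.14217265e+00 -2.93028044e-04
  1.83093599e+00  1.87061553e+00]
```

View pics/tools.png

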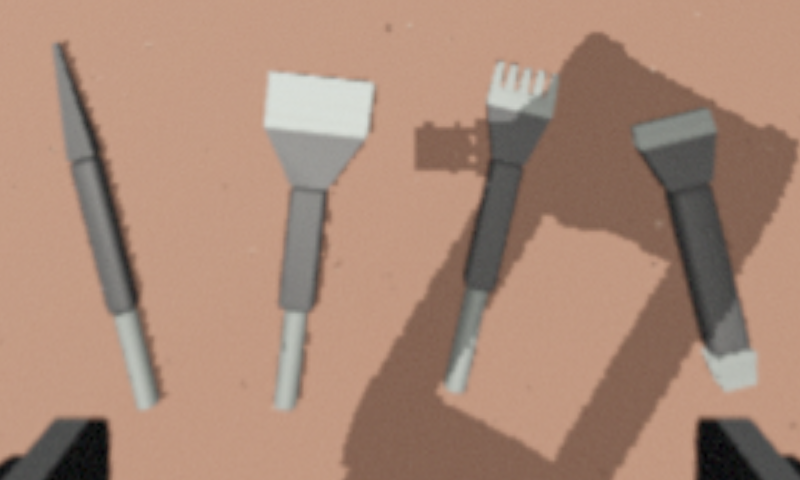

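View pics/tray.png

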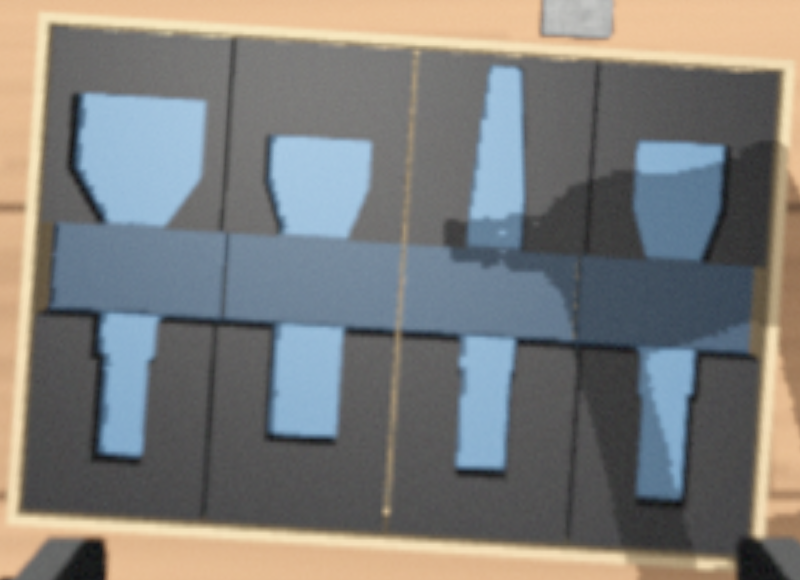

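The rectified views are clear. Tools at 0.55 mm/px:

| Tool | Working end (px) | Struck end (px) |
|---|---|---|
| Point | (60,43) | (149,407) |
| Bolster | (322,77) | (286,409) |
| Claw | (526,67) | (456,390) |
| Pitcher (dark steel) | (674,118) | (738,388) |

Slots are bolster (134,271), pitcher (313,283), point (492,293) and claw (670,306), all at a yaw of about -0.062. The measured lengths match the description, so the pairing is confirmed. I'll do the point chisel first.

```bash
cat >> h.py <<'E'
TOOL=dict(point=(.503,-.0907,.24),bolster=(.5098,-.1976,-.108),claw=(.5231,-.302,-.213),pitcher=(.5036,-.4176,.233))
SLOT=dict(bolster=(.541,.3862),pitcher=(.5344,.288),point=(.5289,.1891),claw=(.5217,.0912))
SY=-.062; ZT=.17
def look(n,f):
    x,y=SLOT[n]; move_l([x+.05,y,.3],yaw(SY),rate=.25); c,P=cam("wrist")
    cv2.imwrite(f,ortho(c,P,x+.15,y+.1,400,540,.032,.0005))
def pick(n):
    x,y,a=TOOL[n]
    gripper_open()
    move_l([x,y,ZT],yaw(a),rate=.3); move_l([x,y,.075],rate=.2)
    print("down hit",move_l([x,y,.049],rate=.05,until_force=10),get_state()["tool_pos"])
    close(70); s=get_state(); print("width",s["width"],"ff",s["finger_force"])
    move_l([x,y,ZT],rate=.2); s=get_state(); print("lift width",s["width"],s["wrist_force"])
def place(n):
    x,y=SLOT[n]
    move_l([x,y,ZT],yaw(SY),rate=.3); move_l([x,y,.05],rate=.15)
    print("hit",move_l([x,y,.0235],rate=.04,until_force=8),get_state()["tool_pos"],get_state()["wrist_force"])
    gripper_open(); hold(.2); move_l([x,y,ZT],rate=.25); print("t",get_state()["time_s"])
E
python3 - <<'E'
from h import *
pick("point"); c,P=cam("wrist"); 
move_l([*SLOT["point"],ZT],yaw(SY),rate=.3)
c,P=cam("wrist"); cv2.imwrite("pics/held.png",c["image"][...,::-1]); print(get_state()["time_s"],get_state()["width"])
E
```

```text
down hit False [ 0.50286587 -0.09068833  0.04881896]
width 0.013699717851564831 ff 70.08259892463684
lift width 0.013909452792203705 [-0.44086128  0.0374937  -3.1411457 ]
9.4333 0.014125267270570563
```

View pics/held.png

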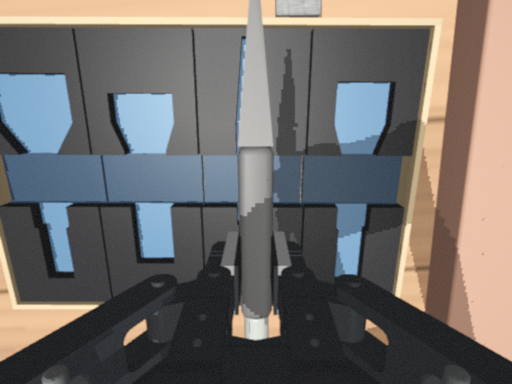

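The point chisel is held straight, with its taper starting at about (256,147). I'll check the grip offset along the tool, then place it.

```bash
python3 - <<'E'
from h import *
c=capture("wrist"); I=np.linalg.inv(c["tool_from_camera"])
for x in(.117,.052,-.036):
    p=I@[x,0,-.012 if x<.1 else -.004,1]; print(x,c["fx"]*p[0]/p[2]+c["cx"],c["fy"]*p[1]/p[2]+c["cy"])
place("point"); look("point","pics/p1.png")
E
```

```text
0.117 254.61038426549302 -21.20602912240585
0.052 254.5185838583911 148.44040002574036
-0.036 254.49482689458657 324.1496147587752
hit True [0.52811482 0.18889679 0.02344823] [-0.62030819 -0.12041619  4.58026139]
t 12.95
```

View pics/p1.png

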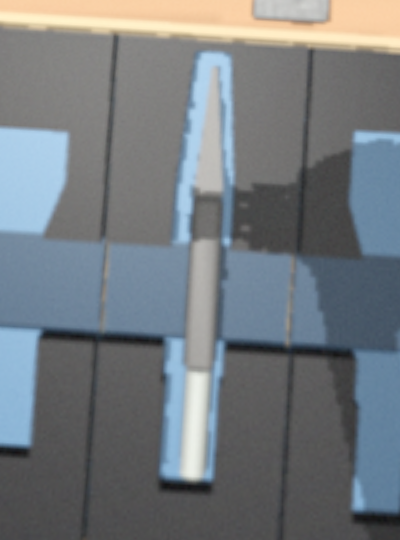

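The point chisel lies inside its cut-out, with its tip at (217,66), a clear margin all round, and in line. I'll do the next three the same way.

```bash
python3 - <<'E'
from h import *
for n in("bolster","claw","pitcher"):
    move_l([.5,0,ZT] if n!="x" else 0,DOWN,rate=.35)
    pick(n)
    if get_state()["width"]<.008: print("missed",n); break
    place(n)
x=.57;move_l([x,.23,.40],DOWN,rate=.3); c,P=cam("wrist"); np.savez("w3.npz",P_=P,**c)
cv2.imwrite("pics/tray2.png",ortho(c,P,.69,.46,800,580,.027,.00055))
E
```

```text
down hit False [ 0.509673   -0.19760221  0.0488275 ]
width 0.01805690997674947 ff 69.98606443405151
lift width 0.017749759273273383 [ 0.31434701 -0.14017696 -4.24431521]
hit True [0.54023957 0.38578538 0.02341132] [-1.18792994 -0.324942    5.20001175]
t 23.5417
down hit False [ 0.52300559 -0.30196825  0.04880965]
width 0.015493961896141769 ff 70.13063192367554
lift width 0.015716357873013388 [-0.08782795 -0.59113507 -4.57817009]
hit True [0.52090583 0.09115862 0.02338614] [-1.08677511  1.16375227  5.7643953 ]
t 33.525
down hit False [ 0.50351145 -0.41752118  0.04876881]
width 0.022273789588197153 ff 70.81610083580017
lift width 0.02221615591497827 [ 0.85705162  1.19798574 -7.12224907]
hit True [0.53361403 0.28770057 0.02346918] [-7.51449801e-01  1.30642657e-03  5.48454508e+00]
t 44.0083
```

View pics/tray2.png

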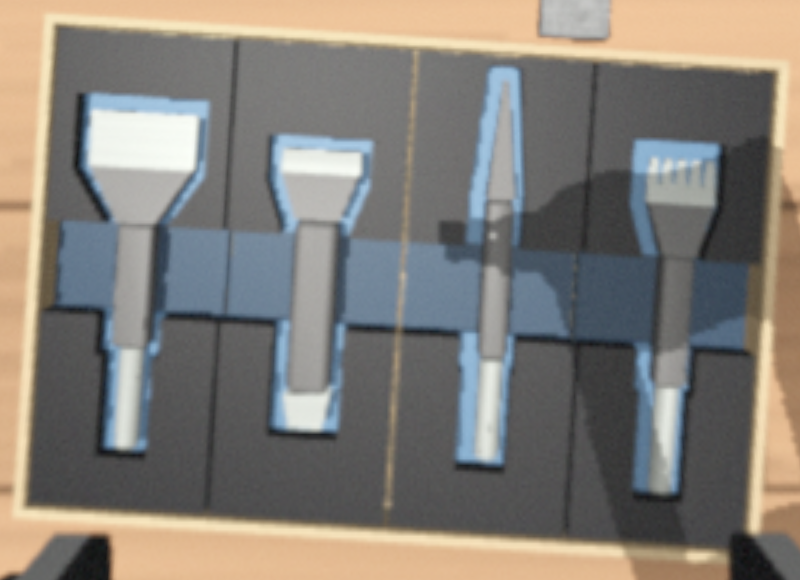

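All four chisels are in their cut-outs. The claw's blade edge at (718,190) appears close to the right wall, so I'll look at it from straight above. I'll also take a top view for the mallet and brush.

```bash
python3 - <<'E'
from h import *
x,y=SLOT["claw"]; move_l([x+.03,y,.26],DOWN,rate=.2); c,P=cam("wrist")
a=ortho(c,P,x+.14,y+.1,400,540,.032,.0005)
reach([.3,-.35,.35],DOWN); c,P=cam("top"); cv2.imwrite("pics/top9.png",c["image"][...,::-1])
b=cv2.resize(c["image"][100:240,95:265,::-1],None,fx=2.3,fy=2.3); o=np.zeros((540,800,3),np.uint8); o[:,:400]=a; o[:b.shape[0],405:405+b.shape[1]]=b
cv2.imwrite("pics/claw.png",o)
d=cv2.absdiff(c["image"],np.load("top.npz")["image"]).max(2)
print("mallet diff",d[82:118,288:318].mean(),"brush diff",d[58:120,205:225].mean(), get_state()["time_s"])
E
```

```text
mallet diff 3.4953703703703702 brush diff 3.464516129032258 48.1167
```

View pics/claw.png

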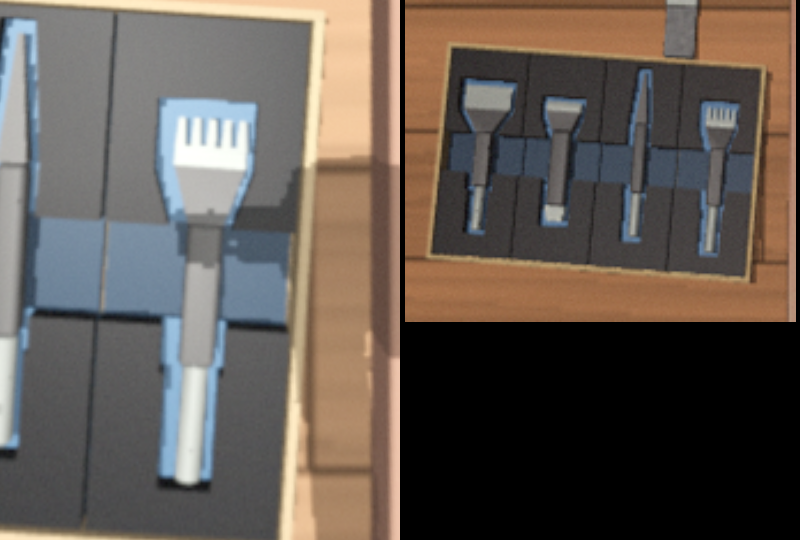

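From straight above, the claw's blade (175-250, 118-225) and shank (end at 187,485) lie inside the blue floor with clearance. The top view shows all four seated flat and in line, and the mallet and brush have not moved.

```bash
python3 -c "
from bench import *
print(sign_off())"
```

```text
the job is handed in; nothing more can be done
None
```

All four chisels are back in their own cut-outs, lying flat with working ends matching; the mallet and brush did not move, and I handed the job in at about 48 s of the 115 s, though sign-off gave no verdict.

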